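Pull out the jig tray and index its sliding stop by one hole

ROBOT

A 6-joint arm with a two-finger parallel gripper is mounted at the origin on a cart in front of the work surface, level with it; the furniture and walls round the work are solid. World frame = base frame: x ahead of the robot, y to its left, z up, the work surface at z = 0. Lengths are in m, angles in degrees, forces in N, time in s.
With the tool pointing down it reaches from about 0.3 to 0.75 m from the base axis. Payload 8.5 kg.
Tool frame: the origin (TCP) lies at the very end of the fingers, on their centre line; the grasp point (between the pads) lies 19 mm behind it; z points along the fingers, y is the line along which they close (so a half turn about z gives the same grasp; the last joint's range is limited). The gripper opens to 85 mm and grips with 20 to 120 N. Pads are 22 mm wide; open, the fingers measure 114 mm over their backs; the gripper's body (76 mm by 85 mm) begins 54 mm behind the grasp point. The pads swing forward as they close: fully open they stand 13 mm farther back than shut.
Start: joints at [58.367, 21.807, 74.336, -0, 83.858, -12.336], TCP at [0.182, 0.519, 0.231] pointing down, gripper open.
Joint ranges: [-178.18, 178.18], [-50.72, 133.34], [12.68, 142.11], [-81.47, 261.47], [9.98, 163.14], [-165.26, 165.26]. Speed limits (degrees/s): [136.94, 136.94, 180, 180, 180, 180].

INTERFACE

Orientations are given as a 3x3 rotation matrix whose columns are the frame's x, y, z axes.
In Python, from rig import env gives the robot as it stands.
- The arm moves only by the tool move_arm, never from a script. Its argument "plan" is a list of rows, each a list of 7 numbers: the turn, a rotation vector about the tool's x, y, z in degrees, then the shift along the tool's x, y, z in cm, then the gripper command: -1 is shut, 1 is fully open, values between are in proportion. In form: [[ax, ay, az, tx, ty, tz, jaw], ...]. A call has 1 to 5 rows; each row is the pose to reach, as a shift and turn from the pose commanded when the call began, along the tool's axes at that moment; what a row does not reach only later rows make up. A row lasts 1/10 s, in which the tool goes at most 50 mm and 8.59 degrees, less where a joint would pass 70% of its speed; a pose out of reach is approached as far as the arm can. A call with a gripper value outside its range is refused whole. The fingers move at their own pace and stop on an object; "squeeze" is the grip in N (left out, the last holds). Time passes only in rows, so rows that repeat a pose let the fingers close. It gives the time, the measured TCP pose, the force, the opening and the grip force at its end, in the units of the state.
- env.observe(): the state, without advancing time (a new reading comes with each control period).
- env.get_image(name): name is "scene" or "side" or "wrist"; returns a dict with "color" (480x640x3 uint8, red, green, blue), "fov_y" (degrees; the focal length in pixels is half the picture's height over the tangent of half this angle, whatever the lens; pixels are square), "cx", "cy" (the principal point, pixels), "R" (3x3) and "t" (3): a world point X has camera coordinates R X + t. Camera axes: x right, y down, z forward; pixel columns grow to the right and rows downward; lengths in m; the calibration is good to about 2 mm. The wrist camera is an equidistant fisheye: a pixel r from the principal point sees the ray r / f radians off the axis. A picture is of the moment at which its call begins. There is no depth.
- env.close_job(): hands the job in; it is judged then, once.
Trained networks look in a picture, given as the dict that the camera call returned (one of the last four; its "shot" number tells which), for a name from the list of things; names that differ only in an ending like _2 or _b are one class to them, and where a whole thing is asked for, a point or a joint stands for the part that bears it (a point fixed in the world has none). Each returns a list of dicts, best first, with "conf" (0 to 1); they miss things now and then, are a little off and sometimes report something else, mostly with a low value. They report only what shows in the picture. A call takes as long as a camera call.
- env.outline_of(target, picture): "mask" (480x640 bool, what is visible of it) and "bbox" ([centre column, centre row, width, height] in pixels, round what is visible of it).
- env.tip_of(target, picture): "pixel" ([column, row] in pixels: a listed point, or the origin of a listed thing).
The state is a dict: "time_s": time; "q": joint angles; "qvel": joint speeds; "joint_efforts": joint torques, N m; "position": TCP position; "tool_rot": TCP orientation; "ft_force": force on the tool from outside, world axes, zero at the start; "wrist_torque": the same for the moment, N m; "grip_width": finger opening in m; "gripper_force": force on a finger pad.
Only numpy, scipy, OpenCV 4.12 (cv2) and the standard library are available. Lean on these libraries where they do the work, as an engineer would, in place of code of your own. Each camera call takes 0.05 s, during which the arm holds its last target. There are 200 camera calls.

TASK

Pull the jig tray out of its grey housing by the orange tab, all the way to its stop. Then lift the red spring plunger of the blue sliding section out of its hole, slide the section one hole to the left (as the robot sees it) and let the pin drop fully home in that next hole, the tray still fully out. Finish still gripping the red knob with the pin home: do not let go, and leave the things lying round the jig where they are.

Things in the scene. Friction and masses are not known exactly. Their poses are not given: they have to be found in the camera images.
- jig: fixed grey sheet-metal housing, 150 deep x 236 wide x 92 mm high (foot flanges 274 mm wide), open at the front. Origin on the bench top (z = 0) below the middle of the roof's front edge; x points into the housing, y to the left along the rail, z up. The tray slides out along -x. Shut, the knob stands 32 mm behind the roof's edge, under the roof; fully out, 78 mm in front of it.
- tab (a point): grip point of the tray's orange upright pull tab, 17 mm below its top. The tab is 30 mm long (jig's x), 14 mm thick (jig's y), its top 75 mm above the bench, on a steel foot (44 x 36 mm) whose top is 15 mm above the bench; its sides are free. With the tray shut it stands 50 mm in front of the roof's edge.
- tray (a joint): how far the tray is pulled out, in m: 0 shut, 0.110 at its stop. It runs stiffly (about 4 N) and stays where it is left.
- section (a joint): travel of the blue sliding section along the rail on the tray, in m, growing to the left (jig's y): 0 with the pin in the hole where it starts, 0.040 at the next hole to the left; further holes at -0.040 and 0.080. It rides on the tray, slides with about 2.5 N once the pin is lifted and stays where it is left.
- plunger (a joint): lift of the spring plunger, in m: 0 with the pin home in a hole, 0.010 with its tip on the rail between holes, 0.018 at its upper stop. The pin is 10 mm thick with a round tip, 3 mm of play in the hole, and must be lifted over 0.010 for the section to slide. The spring pulls it down with about 4.5 N at 0 and 7.5 N at 0.018.
- knob: red knob on the plunger, 22 mm in diameter, 26 mm high, axis upright; origin at its centre, 66 mm above the bench with the pin home. It moves with the section, and rises with the plunger.
- hole1 (a point): mouth of the hole in which the pin starts, on the rail's top, 30 mm above the bench; moves with the tray
- hole2 (a point): mouth of the next hole to the left, 40 mm from hole1, at the same height: where the pin must end
- dispenser: loose blue tape dispenser beside the jig, 154 x 56 x 84 mm; origin under its centre; a bystander
- stop_spare: loose black block with a thumb screw, 40 x 85 x 49 mm; origin under its centre; a bystander
- marker: loose marker pen lying on the bench, 14 mm thick, 131 mm long; origin under its centre; a bystander
- tape_red: loose roll of red tape lying flat, 80 mm across, 19 mm high; origin under its centre; a bystander
- section_top (a point): point on the flat top of the blue sliding section, on the knob's axis, 38 mm above the bench. The section is 36 mm wide and 50 mm long (along the rail); a brass barrel 17 mm across on it reaches 50 mm above the bench, and a steel stop plate 5 mm thick on its rear side, 18 to 23 mm behind the knob's axis (jig's +x), reaches 57 mm.

How it is judged:
By the outcome, as a careful person would: the job done as asked, in the order asked, and still so for the second after the job is handed in, while the arm keeps its last pose, push and grip.
It also fails if it takes over 45 s, if anything falls off the work surface, if the arm or the gripper's body presses on something with over 40 N, if the wrist force passes 120 N, or if a joint passes its speed limit or range.

## Working session

There is one attempt and no reset: what is moved stays moved. The work goes in short steps, Python scripts to look and compute and a tool call to move; the robot and the scene stay as the last step left them, time stands still between calls to the robot, and variables do not carry over. Pictures are saved under pics/ and viewed, at most 10 in all, crops included, and the job is handed in when it is done.

Besides the shell and the picture viewer there is one more tool, called after "Request:" as name(argument=value, ...) on one line, values as JSON. move_arm: Moves the arm, as the interface text tells. Its arguments: {"type":"object","properties":{"plan":{"type":"array"},"squeeze":{"type":"number"}},"required":["plan"]}

```bash
mkdir -p pics
cat > h.py <<'E'
import numpy as np, cv2
from rig import env
def f_of(p): return 240/np.tan(np.radians(p["fov_y"])/2)
def ray(p,px):
    R=np.array(p["R"]);t=np.array(p["t"]);f=f_of(p)
    d=np.array([(px[0]-p["cx"])/f,(px[1]-p["cy"])/f,1.0])
    if p.get("_fish"):
        r=np.hypot(d[0],d[1]); d=np.array([d[0]/r*np.sin(r),d[1]/r*np.sin(r),np.cos(r)]) if r>1e-9 else np.array([0,0,1.])
    return -R.T@t, R.T@d
def at_z(p,px,z):
    c,d=ray(p,px); return c+d*(z-c[2])/d[2]
def tri(obs):
    A=np.zeros((3,3));b=np.zeros(3)
    for p,px in obs:
        c,d=ray(p,px); d=d/np.linalg.norm(d); M=np.eye(3)-np.outer(d,d); A+=M;b+=M@c
    return np.linalg.solve(A,b)
def shot(n,save=None):
    p=env.get_image(n); p["_fish"]=(n=="wrist")
    if save: cv2.imwrite("pics/"+save,p["color"][:,:,::-1])
    return p
E
cat > m.py <<'E'
from h import *
import sys
tag=sys.argv[1]; Z=dict(tab=.058,knob=.066,hole1=.03,hole2=.03,section_top=.038,jig=0,dispenser=0,stop_spare=0,marker=0,tape_red=0)
names=sys.argv[3:] or list(Z)
for n in sys.argv[2].split(','):
    p=shot(n,f"{tag}_{n}.png")
    q={k:v for k,v in p.items() if not k.startswith('_')}
    for k in names:
        for r in env.tip_of(k,q)[:2]:
            print(n,k,np.round(r["pixel"],1),round(r["conf"],2),np.round(at_z(p,r["pixel"],Z[k]),4))
s=env.observe(); print(s["time_s"],s["position"],np.round(s["tool_rot"],3).tolist(),s["ft_force"],s["grip_width"],s["gripper_force"])
E
python3 m.py a scene,side,wrist; python3 -c "
import cv2,numpy as np
a=[cv2.imread(f'pics/a_{n}.png') for n in('scene','side')]
"
```

```text
scene tab [314.6 238.1] 0.81 [ 0.5505 -0.1484  0.058 ]
scene knob [398.8 233.4] 0.69 [ 0.46   -0.2631  0.066 ]
scene knob [288.7 215.9] 0.44 [ 0.6304 -0.154   0.066 ]
scene hole1 [287.2 235.7] 0.67 [ 0.6241 -0.1448  0.03  ]
scene hole1 [271.6 238.7] 0.58 [ 0.6338 -0.1161  0.03  ]
scene hole2 [287.2 235.7] 0.67 [ 0.6241 -0.1448  0.03  ]
scene hole2 [271.6 238.7] 0.58 [ 0.6338 -0.1161  0.03  ]
scene section_top [283.  228.3] 0.96 [ 0.6397 -0.1472  0.038 ]
scene jig [288.8 252.1] 0.68 [ 0.6149 -0.1408  0.    ]
scene dispenser [265.6 335.5] 0.95 [0.4572 0.0254 0.    ]
scene marker [438.1 251.3] 0.81 [ 0.4388 -0.3603  0.    ]
scene marker [345.9 214.3] 0.2 [ 0.6549 -0.3262  0.    ]
scene tape_red [345.3 215.9] 0.72 [ 0.6506 -0.3203  0.    ]
scene tape_red [435.5 247.3] 0.33 [ 0.4507 -0.3679  0.    ]
side tab [314.3 247.9] 0.56 [ 0.541  -0.1415  0.058 ]
side knob [359.5 230.4] 0.48 [ 0.6356 -0.14    0.066 ]
side hole1 [355.8 249.5] 0.79 [ 0.6248 -0.1482  0.03  ]
side hole1 [349.4 236.2] 0.62 [ 0.6343 -0.1056  0.03  ]
side hole2 [355.8 249.5] 0.79 [ 0.6248 -0.1482  0.03  ]
side hole2 [349.4 236.2] 0.62 [ 0.6343 -0.1056  0.03  ]
side section_top [362.2 244.6] 0.69 [ 0.6378 -0.1492  0.038 ]
side jig [341.3 258. ] 0.57 [ 0.606  -0.1266  0.    ]
side jig [348.6 235.9] 0.17 [ 0.6538 -0.069   0.    ]
side dispenser [244.1 236.8] 0.59 [0.4572 0.0239 0.    ]
side stop_spare [360.5 354. ] 0.91 [ 0.5218 -0.3489  0.    ]
side stop_spare [363.  245.8] 0.61 [ 0.6638 -0.1114  0.    ]
side marker [324.7 385.1] 0.59 [ 0.4462 -0.3756  0.    ]
side marker [243.7 235.8] 0.51 [0.4576 0.0277 0.    ]
side tape_red [420.2 312.3] 0.7 [ 0.6583 -0.3157  0.    ]
wrist stop_spare [ 25.9 463.2] 0.6 [ 0.5249 -0.3376 -0.    ]
1.65 [0.18172764 0.51908769 0.23132206] [[-0.944, 0.33, -0.0], [0.33, 0.944, -0.0], [0.0, -0.0, -1.0]] [-0.19685738  0.83054243  0.20998883] 0.08566835391042346 0.0
```

View pics/a_scene.png

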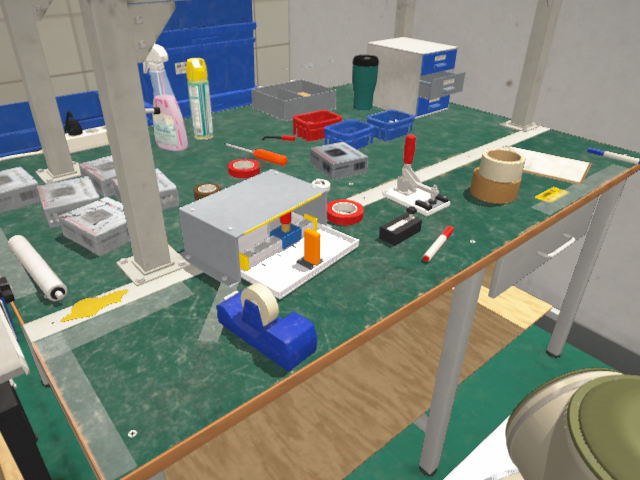

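View pics/a_side.png

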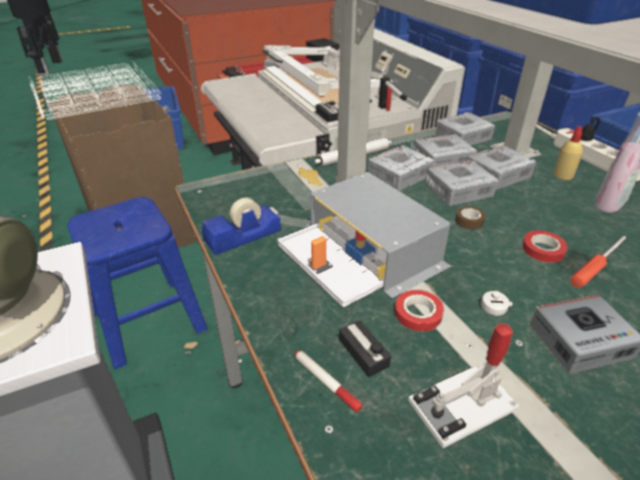

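The scene view shows the housing with its yellow roof edge from (238,247) to (328,187), the orange tab at (313,245) and the red knob at (287,216). In the side view the tab is at (318,253) and the knob at (359,238). I'll zoom in for the roof corners.

```bash
python3 -c "
import cv2,numpy as np
a=cv2.imread('pics/a_scene.png')[160:310,170:370];b=cv2.imread('pics/a_side.png')[165:315,265:465]
cv2.imwrite('pics/z1.png',np.hstack([cv2.resize(x,(400,300),interpolation=cv2.INTER_CUBIC) for x in(a,b)]))"
```

```text
(no output)
```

View pics/z1.png

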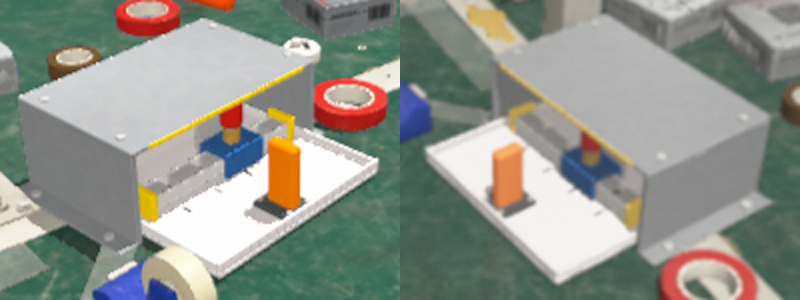

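The crop shows the roof corners, the tab and the knob clearly; the hazard strips sit at the ends of the tray's rail. Next I fit the jig pose to the corners.

```bash
cat > fit.py <<'E'
from h import *
from scipy.optimize import least_squares
C={'fl':(0,.118,.092),'fr':(0,-.118,.092),'bl':(.15,.118,.092),'br':(.15,-.118,.092)}
P={'scene':{'fl':(237,236.5),'fr':(326.5,192.5),'bl':(181,209),'br':(273.5,169)},'side':{'fl':(311.5,193.5),'fr':(385,249),'br':(449.5,224),'bl':(369,172)}}
cam={n:shot(n) for n in P}
for k in C: print(k,np.round([at_z(cam[n],P[n][k],.092) for n in P],3).tolist(),np.round(tri([(cam[n],P[n][k]) for n in P]),3))
def T(v,X): c,s=np.cos(v[2]),np.sin(v[2]); return np.array([v[0]+c*X[0]-s*X[1],v[1]+s*X[0]+c*X[1],X[2]])
def proj(p,X):
    x=np.array(p["R"])@X+np.array(p["t"]); return np.array([p["cx"],p["cy"]])+f_of(p)*x[:2]/x[2]
r=least_squares(lambda v:np.concatenate([proj(cam[n],T(v,C[k]))-P[n][k] for n in P for k in C]),[.6,-.14,0],loss='soft_l1')
print(r.x[:2],np.degrees(r.x[2]),np.round(r.fun,1))
for nm in ('tab','knob'):
  obs=[]
  for n in P:
    q={k:v for k,v in cam[n].items() if k[0]!='_'}
    m=[o for o in env.outline_of(nm,q)]
    for o in m[:2]: print(nm,n,np.round(o["bbox"],1),round(o["conf"],2))
print('tab', tri([(cam['scene'],(314.6,238.1)),(cam['side'],(314.3,247.9))]))
print('knob', tri([(cam['scene'],(288.7,215.9)),(cam['side'],(359.5,230.4))]))
print('sec', tri([(cam['scene'],(283,228.3)),(cam['side'],(362.2,244.6))]))
for yy in(-.04,0,.04): print(yy,T(r.x,(-.05,yy,.058)),[proj(cam[n],T(r.x,(-.05,yy,.058))).round(1) for n in P], [proj(cam[n],T(r.x,(.032,yy,.066))).round(1) for n in P])
E
python3 fit.py
```

```text
fl [[0.591, -0.018, 0.092], [0.593, -0.019, 0.092]] [ 0.593 -0.019  0.091]
fr [[0.62, -0.237, 0.092], [0.629, -0.236, 0.092]] [ 0.625 -0.239  0.092]
bl [[0.733, 0.007, 0.092], [0.741, 0.006, 0.092]] [0.739 0.005 0.091]
br [[0.773, -0.225, 0.092], [0.773, -0.225, 0.092]] [ 0.773 -0.225  0.092]
[ 0.60730577 -0.13129949] 8.317197927694195 [-1.9  0.9  2.9 -2.4 -1.9 -1.1  0.4 -0.2 -2.3 -0.8  1.6  4.6 -1.2 -0.
  0.3  0.3]
tab scene [298.9 254.7 120.9  89.3] 0.72
tab side [333.5 262.1 113.3  91.4] 0.75
knob side [362.2 235.6  12.8   8.5] 0.46
tab [ 0.54184147 -0.14319092  0.06166326]
knob [ 0.62789479 -0.14977544  0.07145757]
sec [ 0.63934604 -0.14749119  0.03725205]
-0.04 [ 0.56361778 -0.17811144  0.058     ] [array([322.5, 229.7]), array([334.6, 255.8])] [array([289.2, 211.1]), array([370.9, 236.6])]
0 [ 0.55783165 -0.13853215  0.058     ] [array([307.5, 238.3]), array([321.9, 244.5])] [array([274. , 218.7]), array([357.6, 226.3])]
0.04 [ 0.55204552 -0.09895285  0.058     ] [array([291.6, 247.4]), array([309.9, 233.8])] [array([257.8, 226.8]), array([345. , 216.5])]
```

```bash
cat > col.py <<'E'
from h import *
import sys
def blobs(img,which):
    h=cv2.cvtColor(img,cv2.COLOR_RGB2HSV).astype(int);H,S,V=h[...,0],h[...,1],h[...,2]
    m=((H>=6)&(H<=18)&(S>150)&(V>120)) if which=='tab' else (((H<=4)|(H>=175))&(S>150)&(V>50))
    n,l,s,c=cv2.connectedComponentsWithStats(m.astype(np.uint8),connectivity=8)
    return [(s[i].tolist(),c[i].round(1).tolist(), l==i) for i in range(1,n) if s[i][4]>15]
if __name__=="__main__":
  for n,(x0,y0,x1,y1) in {'scene':(240,180,370,290),'side':(285,190,400,290)}.items():
    p=shot(n)
    for w in('tab','knob'):
      for s,c,m in blobs(p["color"],w):
        if x0<c[0]<x1 and y0<c[1]<y1:
            r=np.where(m)[0].min(); cols=np.where(m[r+1])[0]
            print(n,w,s,c,'centroid@z.045/.066',at_z(p,c,.045 if w=='tab' else .066).round(4),'toprow',r,cols.min(),cols.max())
E
python3 col.py
```

```text
scene tab [304, 231, 16, 34, 454] [311.7, 248.0] centroid@z.045/.066 [ 0.5447 -0.1372  0.045 ] toprow 231 304 308
scene knob [327, 199, 36, 27, 532] [344.0, 214.0] centroid@z.045/.066 [ 0.5715 -0.2379  0.066 ] toprow 199 334 348
scene knob [280, 212, 11, 12, 95] [285.5, 218.4] centroid@z.045/.066 [ 0.6266 -0.1436  0.066 ] toprow 212 288 290
side tab [312, 238, 14, 30, 327] [318.4, 253.3] centroid@z.045/.066 [ 0.5479 -0.1443  0.045 ] toprow 238 319 324
side knob [357, 233, 8, 7, 33] [359.5, 236.8] centroid@z.045/.066 [ 0.6256 -0.1575  0.066 ] toprow 233 357 359
```

```bash
cat > go.py <<'E'
from h import *
import sys
from scipy.spatial.transform import Rotation as Ro
# go.py x y z yaw_of_tool_y : row from the present pose
def row(x,y,z,a):
    s=env.observe();R=np.array(s["tool_rot"]);a=np.radians(a)
    Y=np.array([np.cos(a),np.sin(a),0]);Z=np.array([0,0,-1.]);W=np.stack([np.cross(Y,Z),Y,Z],1)
    return np.round(Ro.from_matrix(R.T@W).as_rotvec(degrees=True),2),np.round(R.T@(np.array([x,y,z])-s["position"])*100,2)
if __name__=="__main__":
    print(*row(*map(float,sys.argv[1:5])))
E
python3 go.py 0.54 -0.14 0.18 98; python3 -c "
from h import *
p=shot('scene')
for q in((150,270),(318,322),(225,318),(285,360),(215,300),(265,267),(355,242)):print(q,at_z(p,q,0).round(3))"
```

```text
[ -0.    0.  -27.3] [-55.59 -50.37   5.13]
(150, 270) [0.724 0.084 0.   ]
(318, 322) [ 0.431 -0.054  0.   ]
(225, 318) [0.529 0.051 0.   ]
(285, 360) [0.4   0.034 0.   ]
(215, 300) [0.578 0.04  0.   ]
(265, 267) [ 0.603 -0.078  0.   ]
(355, 242) [ 0.562 -0.262  0.   ]
```

Request:
move_arm(plan=[[0,0,-8,-10,-9,1,1],[0,0,-16,-20,-18,2,1],[0,0,-24,-30,-27,3,1],[0,0,-27.3,-40,-36,4,1],[0,0,-27.3,-50,-45,4.5,1]])

```text
time_s: 2.6
position: [0.2972, 0.3086, 0.2142]
tool_rot: [[-0.99, -0.142, 0.001], [-0.142, 0.99, 0.0], [-0.001, 0.0, -1.0]]
ft_force: [1.4, 0.6, 0.2]
grip_width: 0.0855
gripper_force: 0.0
```

Request:
move_arm(plan=[[0,0,0,-2,-5,1,0.6],[0,0,0,-4,-10,2,0.6],[0,0,0,-7,-19,3,0.6],[0,0,0,-10,-28,3,0.6],[0,0,0,-14,-38,3,0.6]])

```text
time_s: 3.1
position: [0.4144, 0.0897, 0.1873]
tool_rot: [[-0.99, -0.139, 0.0], [-0.139, 0.99, 0.0], [-0.0, 0.0, -1.0]]
ft_force: [0.7, 0.4, -0.2]
grip_width: 0.0687
gripper_force: 0.0
```

```bash
python3 go.py 0.54 -0.14 0.18 98
```

```text
[ 0.    0.01 -0.01] [ -9.25 -24.49   0.73]
```

Request:
move_arm(plan=[[0,0,0,-9.2,-24.5,0.7,0.6],[0,0,0,-9.2,-24.5,0.7,0.6],[0,0,0,-9.2,-24.5,0.7,0.6],[0,0,0,-9.2,-24.5,0.7,0.6],[0,0,0,-9.2,-24.5,0.7,0.6]])

```text
time_s: 3.6
position: [0.5342, -0.1298, 0.1806]
tool_rot: [[-0.99, -0.139, 0.0], [-0.139, 0.99, -0.0], [-0.0, -0.0, -1.0]]
ft_force: [0.6, 0.2, 1.4]
grip_width: 0.0685
gripper_force: 0.0
```

Request:
move_arm(plan=[[0,0,0,0,0,0,0.6],[0,0,0,0,0,0,0.6],[0,0,0,0,0,0,0.6]])

```text
time_s: 3.9
position: [0.5331, -0.1269, 0.1806]
tool_rot: [[-0.99, -0.14, -0.0], [-0.14, 0.99, 0.0], [0.0, 0.0, -1.0]]
ft_force: [0.0, 1.0, 0.4]
grip_width: 0.0684
gripper_force: 0.0
```

```bash
python3 m.py b wrist tab knob section_top hole1 jig; python3 -c "
import cv2
from h import *
from col import blobs
p=shot('wrist')
for w in('tab','knob'):
  for s,c,m in blobs(p['color'],w): print(w,s,c,at_z(p,c,.066).round(4))"
```

```text
wrist tab [299.5 250. ] 0.95 [ 0.5493 -0.1386  0.058 ]
wrist knob [276.9 345.9] 0.45 [ 0.6346 -0.147   0.066 ]
wrist section_top [277.1 327.8] 0.63 [ 0.6345 -0.1495  0.038 ]
wrist hole1 [278.1 323. ] 0.7 [ 0.6342 -0.1494  0.03  ]
wrist hole1 [324.5 324. ] 0.57 [ 0.6289 -0.1068  0.03  ]
wrist jig [300.6 285.6] 0.77 [ 0.6073 -0.1329  0.    ]
4.2 [ 0.53340786 -0.12710962  0.18087343] [[-0.99, -0.14, 0.0], [-0.14, 0.99, -0.0], [-0.0, -0.0, -1.0]] [-0.67698237  0.82493307  0.39818224] 0.06808575425063702 0.0
tab [288, 216, 19, 57, 831] [298.0, 244.5] [ 0.5427 -0.1405  0.066 ]
knob [127, 76, 8, 12, 74] [130.5, 81.7] [ 0.4347 -0.2805  0.066 ]
knob [28, 104, 31, 23, 354] [42.2, 115.8] [ 0.4616 -0.3685  0.066 ]
knob [91, 264, 70, 73, 2104] [129.8, 296.4] [ 0.6107 -0.2792  0.066 ]
knob [267, 329, 22, 8, 144] [277.5, 333.0] [ 0.6221 -0.148   0.066 ]
knob [0, 448, 44, 32, 858] [18.9, 463.6] [ 1.0041 -0.5701  0.066 ]
knob [154, 465, 28, 15, 262] [165.8, 471.6] [ 0.8622 -0.2693  0.066 ]
```

View pics/b_wrist.png

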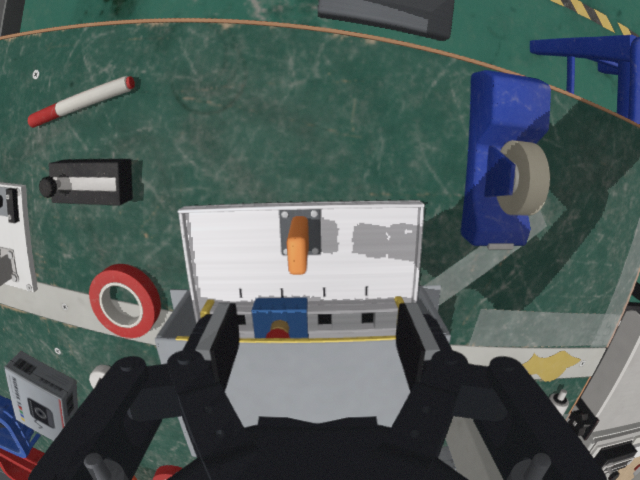

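The wrist view shows the tab at (298,245), the section and knob at (278,320), the tray's front edge from (181,209) to (422,203) and the roof's edge from (230,341) to (395,338). It agrees with the fit. I'll check the yaw with these lines.

```bash
python3 - <<'E'
from h import *
p=shot('wrist')
for a,b,z in(((181,209),(422,203),.01),((232,341),(395,338),.091),((190,302),(415,298),.01),((278.1,323),(324.5,324),.03),((241,320),(366.5,318),.03)):
    A,B=at_z(p,a,z),at_z(p,b,z);d=B-A;print(A.round(4),B.round(4),np.linalg.norm(d).round(4),np.degrees(np.arctan2(-d[0],d[1])).round(2))
for s in [(298,217),(298,273)]: print(at_z(p,s,.075).round(4))
E
python3 go.py 0.553 -0.140 0.04 98
```

```text
[ 0.5441 -0.2514  0.01  ] [ 0.5086 -0.0371  0.01  ] 0.2172 9.39
[ 0.6189 -0.1814  0.091 ] [ 0.5984 -0.0588  0.091 ] 0.1244 9.52
[ 0.6388 -0.241   0.01  ] [ 0.6019 -0.0217  0.01  ] 0.2224 9.55
[ 0.6348 -0.1498  0.03  ] [ 0.6296 -0.1072  0.03  ] 0.0429 7.07
[ 0.6374 -0.1847  0.03  ] [ 0.6181 -0.0698  0.03  ] 0.1164 9.52
[ 0.5194 -0.1431  0.075 ]
[ 0.5615 -0.1379  0.075 ]
[-0.01  0.01  0.03] [-1.75 -1.52 14.08]
```

Request:
move_arm(plan=[[0,0,-1.5,-1.7,-1.5,4,0.6],[0,0,-1.5,-1.7,-1.5,8,0.6],[0,0,-1.5,-1.7,-1.5,11.5,0.6],[0,0,-1.5,-1.7,-1.5,13.5,0.6],[0,0,-1.5,-1.7,-1.5,14.1,0.6]])

```text
time_s: 4.8
position: [0.5515, -0.1397, 0.0375]
tool_rot: [[-0.986, -0.165, -0.004], [-0.165, 0.986, 0.002], [0.003, 0.002, -1.0]]
ft_force: [0.1, -0.6, -0.7]
grip_width: 0.0683
gripper_force: 0.0
```

Request:
move_arm(plan=[[0,0,0,0,0,0,0.2],[0,0,0,0,0,0,-0.2],[0,0,0,0,0,0,-0.8],[0,0,0,0,0,0,-1],[0,0,0,0,0,0,-1]], squeeze=40)

```text
time_s: 5.3
position: [0.5527, -0.1392, 0.0409]
tool_rot: [[-0.986, -0.165, 0.001], [-0.165, 0.986, 0.001], [-0.002, 0.001, -1.0]]
ft_force: [-0.7, 7.4, 5.7]
grip_width: 0.0134
gripper_force: 40.6
```

Request:
move_arm(plan=[[0,0,0,0,0,0,-1],[0,0,0,0,0,0,-1],[0,0,0,0,0,0,-1]])

```text
time_s: 5.6
position: [0.5527, -0.1392, 0.0409]
tool_rot: [[-0.986, -0.165, 0.001], [-0.165, 0.986, 0.001], [-0.002, 0.001, -1.0]]
ft_force: [-0.7, 6.0, 6.7]
grip_width: 0.0136
gripper_force: 40.6
```

Request:
move_arm(plan=[[0,0,0,0.8,0,0,-1],[0,0,0,2,0,0,-1],[0,0,0,3.5,0,0,-1],[0,0,0,5,0,0,-1],[0,0,0,6,0,0,-1]], squeeze=60)

```text
time_s: 6.1
position: [0.4933, -0.149, 0.0409]
tool_rot: [[-0.986, -0.165, 0.003], [-0.165, 0.986, 0.001], [-0.003, 0.001, -1.0]]
ft_force: [4.5, 10.4, 6.2]
grip_width: 0.0134
gripper_force: 59.9
```

Request:
move_arm(plan=[[0,0,0,1.2,0,0,-1],[0,0,0,2.4,0,0,-1],[0,0,0,3.6,0,0,-1],[0,0,0,4.3,0,0,-1],[0,0,0,4.6,0,0,-1]])

```text
time_s: 6.6
position: [0.4553, -0.1555, 0.0411]
tool_rot: [[-0.987, -0.161, 0.019], [-0.161, 0.987, 0.002], [-0.019, -0.001, -1.0]]
ft_force: [59.7, 38.7, -20.5]
grip_width: 0.0133
gripper_force: 58.4
```

Request:
move_arm(plan=[[0,0,0,0.2,0,0,-1],[0,0,0,0.4,0,0,-1],[0,0,0,0.4,0,0,-1]])

```text
time_s: 6.9
position: [0.4545, -0.1557, 0.0412]
tool_rot: [[-0.987, -0.161, 0.025], [-0.161, 0.987, 0.002], [-0.025, -0.002, -1.0]]
ft_force: [63.5, 41.6, -20.5]
grip_width: 0.0133
gripper_force: 59.2
```

Request:
move_arm(plan=[[0,0,0,-0.6,0,0,-1],[0,0,0,-0.9,0,0,-1],[0,0,0,-0.9,0,0,-1]])

```text
time_s: 7.2
position: [0.4543, -0.1554, 0.041]
tool_rot: [[-0.986, -0.165, 0.004], [-0.165, 0.986, 0.001], [-0.004, 0.001, -1.0]]
ft_force: [4.4, 13.0, 9.0]
grip_width: 0.0132
gripper_force: 64.4
```

```bash
python3 m.py c scene,wrist tab knob section_top jig hole1 dispenser; python3 -c "
import cv2,numpy as np
a=cv2.imread('pics/c_scene.png')[160:385,190:390];b=cv2.imread('pics/c_wrist.png')
cv2.imwrite('pics/z2.png',np.hstack([cv2.resize(a,(320,360),interpolation=cv2.INTER_CUBIC),cv2.resize(b,(480,360))]))"
```

```text
scene dispenser [266.8 336. ] 0.73 [0.4552 0.0247 0.    ]
wrist tab [318.7 332.7] 0.81 [ 0.4523 -0.1555  0.058 ]
wrist tab [348.9 422.9] 0.49 [ 0.5029 -0.1322  0.058 ]
wrist jig [318.7 332.4] 0.26 [ 0.4898 -0.1489  0.    ]
wrist hole1 [284.3 421.9] 0.58 [ 0.5377 -0.1614  0.03  ]
wrist dispenser [576.7 310.4] 0.94 [0.4548 0.0271 0.    ]
7.9 [ 0.45428114 -0.15543428  0.04103022] [[-0.986, -0.164, 0.004], [-0.164, 0.986, 0.001], [-0.005, 0.001, -1.0]] [ 5.49193835 13.54365961  8.83317083] 0.013159005210870682 64.29243564605713
```

View pics/z2.png

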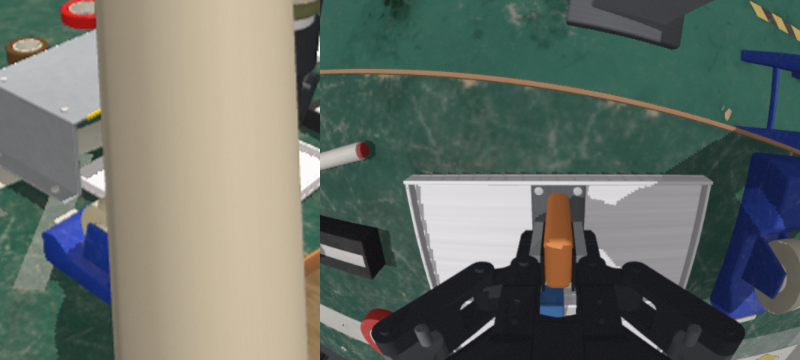

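The wrist view shows the tray with its front edge from about (113,237) to (523,237) in full-size pixels, and the tab held centrally between the fingers. The scene view is blocked by the arm. The TCP travelled only about 100 mm, so I'll measure how far the tray is out.

Run:
```python
from h import *
p=shot('wrist')
for z in (.005,.01,.015):
    A,B=at_z(p,(114,240),z),at_z(p,(523,240),z);d=B-A
    print(z,A.round(4),B.round(4),np.linalg.norm(d).round(4),np.degrees(np.arctan2(-d[0],d[1])).round(2))
p=shot('side','c_side2.png'); q={k:v for k,v in p.items() if k[0]!='_'}
for k,z in(('knob',.066),('section_top',.038),('hole1',.03)):
    for r in env.tip_of(k,q)[:2]: print(k,r["pixel"],r["conf"],at_z(p,r["pixel"],z))
a=p["color"][150:330,220:460,::-1]; cv2.imwrite('pics/z3.png',cv2.resize(a,(800,600),interpolation=cv2.INTER_CUBIC))
```

```text
0.005 [ 0.4507 -0.2731  0.005 ] [ 0.4124 -0.0441  0.005 ] 0.2322 9.49
0.01 [ 0.4485 -0.2702  0.01  ] [ 0.4112 -0.0476  0.01  ] 0.2257 9.49
0.015 [ 0.4462 -0.2674  0.015 ] [ 0.4101 -0.0511  0.015 ] 0.2193 9.49
knob [315.9, 249.7] 0.52 [ 0.53700858 -0.15676852  0.066     ]
section_top [320.9, 264.2] 0.73 [ 0.54201312 -0.16667279  0.038     ]
section_top [243.7, 238.4] 0.42 [ 0.44187736 -0.03119952  0.038     ]
hole1 [315.6, 270.4] 0.61 [ 0.53001132 -0.16949098  0.03      ]
hole1 [306.6, 254.6] 0.57 [ 0.53435306 -0.12112109  0.03      ]
```

View pics/z3.png

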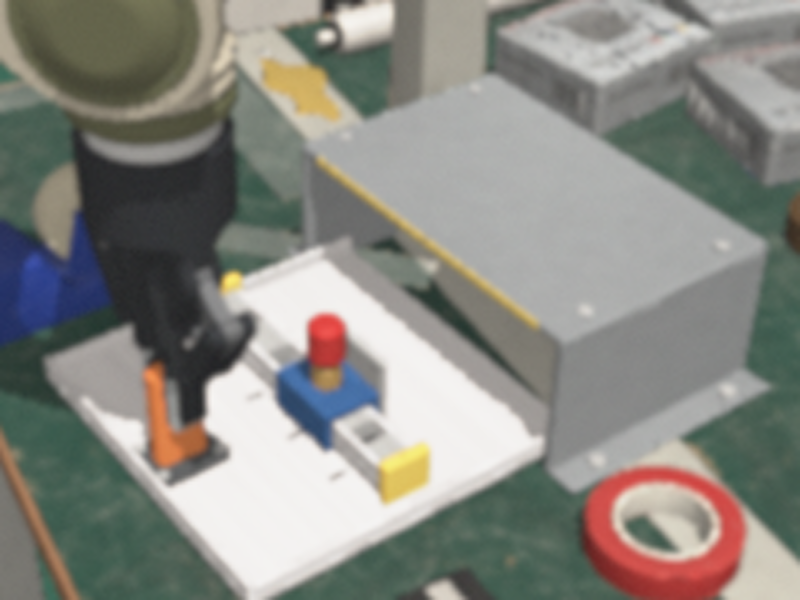

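The side view shows the tray drawn out, with the knob at about (318,252) full-size. That puts the knob 78 mm in front of the roof edge and the tab 158 mm in front. So the tray started about 10 mm out, and the 69 N rise was its stop. I'll release and move above the knob.

Request:
move_arm(plan=[[0,0,0,0,0,0,0.2],[0,0,0,0,0,0,0.2],[0,0,0,0,0,0,0.2],[0,0,0,0,0,-2,0.2],[0,0,0,0,0,-6,0.2]])

```text
time_s: 8.65
position: [0.4516, -0.1564, 0.0985]
tool_rot: [[-0.986, -0.165, -0.005], [-0.165, 0.986, 0.003], [0.004, 0.004, -1.0]]
ft_force: [0.9, -0.0, 0.2]
grip_width: 0.0514
gripper_force: 0.0
```

Request:
move_arm(plan=[[0,0,0,0,0,-4,0.2],[0,0,0,-2,0,-6,0.2],[0,0,0,-4,0,-7,0.2],[0,0,0,-5,0,-7,0.2],[0,0,0,-5,0,-7,0.2]])

```text
time_s: 9.15
position: [0.5024, -0.1485, 0.1688]
tool_rot: [[-0.986, -0.166, -0.001], [-0.166, 0.986, 0.0], [0.001, 0.0, -1.0]]
ft_force: [-0.2, -0.5, -0.6]
grip_width: 0.051
gripper_force: 0.0
```

```bash
python3 m.py d wrist,side tab knob section_top hole1 hole2;python3 - <<'E'
from h import *
from col import blobs
for n in('wrist','side'):
  p=shot(n)
  for w in('tab','knob'):
    for s,c,m in blobs(p['color'],w):
      X=at_z(p,c,.06)
      if abs(X[0]-.5)<.1 and abs(X[1]+.16)<.06:
        r=np.where(m)[0].min();cc=np.where(m[r+2])[0].mean(); print(n,w,s,c,X.round(4),'z.066',at_z(p,c,.066).round(4),'z.058',at_z(p,c,.058).round(4))
E
```

```text
wrist tab [320.3 164.9] 0.69 [ 0.4508 -0.1554  0.058 ]
wrist tab [138.9 327. ] 0.22 [ 0.6102 -0.2892  0.058 ]
wrist knob [290.5 278.7] 0.63 [ 0.5347 -0.1631  0.066 ]
wrist section_top [292.7 266.3] 0.88 [ 0.5366 -0.1629  0.038 ]
wrist section_top [320.  167.8] 0.31 [ 0.4555 -0.1546  0.038 ]
wrist hole1 [343.4 265.2] 0.91 [ 0.5321 -0.1219  0.03  ]
wrist hole1 [293.8 261.6] 0.88 [ 0.5358 -0.1626  0.03  ]
wrist hole2 [343.4 265.2] 0.91 [ 0.5321 -0.1219  0.03  ]
wrist hole2 [293.8 261.6] 0.88 [ 0.5358 -0.1626  0.03  ]
side tab [268.2 265.9] 0.59 [ 0.4478 -0.1521  0.058 ]
side knob [316.3 250.2] 0.75 [ 0.537  -0.1584  0.066 ]
side section_top [318.7 266.4] 0.68 [ 0.5358 -0.1704  0.038 ]
side section_top [344.6 259.4] 0.63 [ 0.5868 -0.1735  0.038 ]
side hole1 [314.5 267.2] 0.88 [ 0.532  -0.1606  0.03  ]
side hole1 [307.2 251.5] 0.71 [ 0.5393 -0.1131  0.03  ]
side hole2 [314.5 267.2] 0.88 [ 0.532  -0.1606  0.03  ]
side hole2 [307.2 251.5] 0.71 [ 0.5393 -0.1131  0.03  ]
9.75 [ 0.50205687 -0.14866551  0.16959602] [[-0.986, -0.165, -0.0], [-0.165, 0.986, 0.0], [0.0, 0.0, -1.0]] [0.2291972  0.42627217 0.42340245] 0.05132470262594242 0.0
wrist tab [309, 142, 21, 49, 717] [320.0, 167.2] [ 0.452  -0.1555  0.06  ] z.066 [ 0.4512 -0.1557  0.066 ] z.058 [ 0.4523 -0.1554  0.058 ]
wrist knob [275, 263, 30, 36, 851] [290.2, 281.1] [ 0.5396 -0.1633  0.06  ] z.066 [ 0.5367 -0.1633  0.066 ] z.058 [ 0.5405 -0.1633  0.058 ]
side tab [265, 259, 16, 30, 360] [272.3, 274.2] [ 0.4455 -0.1778  0.06  ] z.066 [ 0.4433 -0.1843  0.066 ] z.058 [ 0.4462 -0.1756  0.058 ]
side knob [313, 245, 10, 15, 125] [317.6, 252.0] [ 0.5401 -0.1572  0.06  ] z.066 [ 0.5369 -0.164   0.066 ] z.058 [ 0.5412 -0.1549  0.058 ]
```

View pics/d_wrist.png

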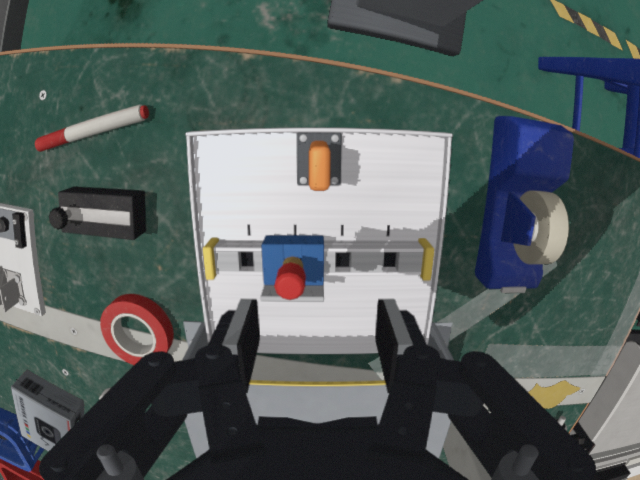

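The wrist view shows the knob at (290,281), the tab at (320,167), and the next hole to the left at (343,262). The knob is at (0.5355, -0.163), 82 mm from the tab as it must be.

```bash
python3 go.py 0.5355 -0.163 0.05 99.5
```

```text
[-0. -0.  0.] [-3.06 -1.97 11.96]
```

Request:
move_arm(plan=[[0,0,0,-3.1,-2,2,0.2],[0,0,0,-3.1,-2,6,0.2],[0,0,0,-3.1,-2,9.5,0.2],[0,0,0,-3.1,-2,11.5,0.2],[0,0,0,-3.1,-2,12,0.2]])

```text
time_s: 10.35
position: [0.535, -0.1627, 0.0474]
tool_rot: [[-0.986, -0.165, -0.004], [-0.165, 0.986, 0.002], [0.003, 0.003, -1.0]]
ft_force: [-0.3, -0.3, 1.1]
grip_width: 0.0515
gripper_force: 0.0
```

Request:
move_arm(plan=[[0,0,0,0,0,0,-0.3],[0,0,0,0,0,0,-0.7],[0,0,0,0,0,0,-1],[0,0,0,0,0,0,-1],[0,0,0,0,0,0,-1]], squeeze=50)

```text
time_s: 10.85
position: [0.5367, -0.1636, 0.0511]
tool_rot: [[-0.986, -0.165, 0.003], [-0.165, 0.986, -0.001], [-0.002, -0.002, -1.0]]
ft_force: [-0.6, 0.8, 7.7]
grip_width: 0.0201
gripper_force: 49.4
```

Request:
move_arm(plan=[[0,0,0,0,0,-0.3,-1],[0,0,0,0,0,-0.7,-1],[0,0,0,0,0,-1.1,-1],[0,0,0,0,0,-1.5,-1],[0,0,0,0,0,-1.5,-1]])

```text
time_s: 11.35
position: [0.5363, -0.1634, 0.065]
tool_rot: [[-0.986, -0.165, 0.001], [-0.165, 0.986, -0.0], [-0.001, -0.001, -1.0]]
ft_force: [4.4, -1.2, -7.1]
grip_width: 0.0203
gripper_force: 49.1
```

Request:
move_arm(plan=[[0,0,0,0,0.5,0,-1],[0,0,0,0,1.5,0,-1],[0,0,0,0,2.5,0,-1],[0,0,0,0,3.5,0,-1],[0,0,0,0,4,0,-1]])

```text
time_s: 11.85
position: [0.5297, -0.1232, 0.0646]
tool_rot: [[-0.986, -0.165, 0.001], [-0.165, 0.986, -0.0], [-0.001, -0.0, -1.0]]
ft_force: [5.0, -1.8, -7.5]
grip_width: 0.0199
gripper_force: 49.1
```

Request:
move_arm(plan=[[0,0,0,0,0,0,-1],[0,0,0,0,0,0,-1]])

```text
time_s: 12.05
position: [0.5296, -0.1229, 0.0644]
tool_rot: [[-0.986, -0.165, 0.0], [-0.165, 0.986, 0.001], [-0.0, 0.001, -1.0]]
ft_force: [5.8, 2.5, -7.3]
grip_width: 0.0199
gripper_force: 49.3
```

Run:
```python
from h import *
p=shot('side','e_side.png')
a=p["color"][165:315,240:440,::-1]; b=shot('wrist','e_wrist.png')["color"][150:450,120:520,::-1]
cv2.imwrite('pics/z4.png',np.hstack([cv2.resize(a,(400,300),interpolation=cv2.INTER_CUBIC),b]))
```

```text
(no output)
```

View pics/z4.png

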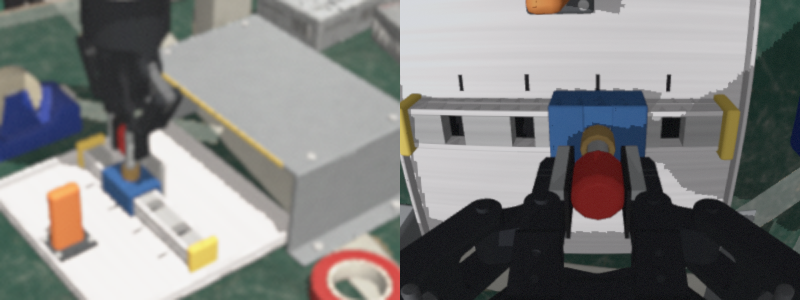

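The section now sits at the third mark, with two free holes on its right and one on its left. That is one hole to the left of where it started, so I'll lower the pin.

Request:
move_arm(plan=[[0,0,0,0,0,0.3,-1],[0,0,0,0,0,0.6,-1],[0,0,0,0,0,0.9,-1],[0,0,0,0,0,1.15,-1],[0,0,0,0,0,1.35,-1]])

```text
time_s: 12.65
position: [0.5297, -0.123, 0.0511]
tool_rot: [[-0.986, -0.165, 0.001], [-0.165, 0.986, 0.001], [-0.001, 0.001, -1.0]]
ft_force: [3.6, 4.7, 7.8]
grip_width: 0.02
gripper_force: 51.0
```

Request:
move_arm(plan=[[0,0,0,0,0,0.1,-1],[0,0,0,0,0,0.1,-1]])

```text
time_s: 12.85
position: [0.5299, -0.1234, 0.0511]
tool_rot: [[-0.986, -0.165, 0.002], [-0.165, 0.986, 0.0], [-0.002, -0.0, -1.0]]
ft_force: [2.1, 3.3, 4.8]
grip_width: 0.02
gripper_force: 50.3
```

Request:
move_arm(plan=[[0,0,0,0.15,0,0.1,-1],[0,0,0,0.3,0,0.1,-1],[0,0,0,0.3,0,0.1,-1]])

```text
time_s: 13.15
position: [0.5295, -0.1244, 0.0511]
tool_rot: [[-0.986, -0.165, 0.009], [-0.165, 0.986, -0.001], [-0.008, -0.003, -1.0]]
ft_force: [12.8, 4.0, 5.7]
grip_width: 0.0204
gripper_force: 50.5
```

Request:
move_arm(plan=[[0,0,0,-0.2,0,0,-1],[0,0,0,-0.2,0,0,-1],[0,0,0,-0.2,0,0,-1]])

```text
time_s: 13.45
position: [0.53, -0.1242, 0.051]
tool_rot: [[-0.986, -0.165, 0.005], [-0.165, 0.986, -0.002], [-0.004, -0.002, -1.0]]
ft_force: [5.3, 1.1, 10.3]
grip_width: 0.0201
gripper_force: 51.0
```

```bash
python3 m.py f wrist hole1 section_top knob dispenser stop_spare marker tape_red
```

```text
wrist hole1 [321.7 294.4] 0.63 [ 0.5299 -0.1224  0.03  ]
wrist hole1 [239.  293.6] 0.58 [ 0.5369 -0.1633  0.03  ]
wrist section_top [316.8 299.8] 0.72 [ 0.5291 -0.1249  0.038 ]
wrist knob [316.1 332.5] 0.86 [ 0.5293 -0.1251  0.066 ]
wrist dispenser [571.6 194.9] 0.8 [0.4562 0.0252 0.    ]
wrist stop_spare [  2.6 208.4] 0.74 [ 0.5264 -0.353  -0.    ]
wrist tape_red [ 61.7 365.2] 0.74 [ 0.6535 -0.3148  0.    ]
wrist tape_red [287.9 372.8] 0.51 [ 0.6077 -0.1314  0.    ]
13.85 [ 0.52996576 -0.12423015  0.05100851] [[-0.986, -0.165, 0.005], [-0.165, 0.986, -0.002], [-0.004, -0.002, -1.0]] [4.221241   1.57608339 9.02850404] 0.019997119355230724 50.95716493204236
```

The knob is over hole2, 40 mm from hole1, with the pin at its home height. The tray is against its stop and the bystanders are where they were.

```bash
python3 -c "
from rig import env
print(env.close_job())"
```

```text
the job is handed in; nothing more can be done
None
```

The job is handed in at about 14 s: the tray is out against its stop, the section is one hole to the left with the pin home by height and force readings, the knob is still gripped, and the dispenser, stop block and red tape show no movement (the marker was out of view in the last check).

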